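# Set out the sample vials and hold the sprung case lid open

## Task

One crimp-sample vial already stands on the small lipped steel shelf: stand the two loose vials from the table upright beside it, all three in one straight row along the shelf, with about a finger's width (18 mm) between neighbours. Then, with the row set out, lift the sprung lid of the sample case by its bow handle and hold it open at 60 degrees from shut, so that a colleague has both hands free to file the vials: the lid would spring shut, so the program finishes while the gripper is still holding it there, steady. Tip no vial over on the way, and leave the other things on the table where they are.

Things in the scene. Friction and masses are not known exactly. Their poses are not given: they have to be found in the camera images.
- vial_1: one of two loose capped sample vials (30 mm diameter, 64 mm high, about 30 g), at first standing upright on the front of the table (the vials inside the case, behind its window, are fixed and not part of the job); origin at the centre of its underside, z up its axis
- vial_2: one of two loose capped sample vials (30 mm diameter, 64 mm high, about 30 g), at first standing upright on the front of the table (the vials inside the case, behind its window, are fixed and not part of the job); origin at the centre of its underside, z up its axis
- vial_3: a third vial just like them, loose, already standing upright on the shelf, 40 to 58 mm from the shelf's middle towards its -y end (the right-hand end, seen from the robot); origin as theirs
- shelf: vial shelf, fixed, left or right of the case: bent sheet-steel channel on two legs, 156 mm long (its y), 48 mm deep (its x). Origin on the table below its centre; its floor, where the vials stand, is 40 mm above that, clear floor 44 mm (x) by 152 mm (y) inside a lip 8 mm high. Beside the work, press parts overhang the table from 0.24 m up: right of y = -0.20 and left of y = +0.28 m
- case: the sample case, fixed to the table: grey steel box 150 mm deep (x), 152 mm wide (y), 86 mm high, with a flat windowed lid on top; origin on the table below its centre, its front (handle side) faces its -x
- lid (a joint): angle of the case's lid in rad: 0 shut, 1.047 is 60 degrees, stop at 1.31. Its front edge swings up about the hinge at the back. Lid weight (0.25 kg) and a spring always pull it shut: 2 to 4 N at the handle hold it anywhere, by itself it stays nowhere
- lid_hinge (a point): middle of the lid's hinge axis at the back of the case, fixed, at x = +78 mm, z = 89 mm in the case's frame; the axis runs along the case's y; the point has the case's axes
- lid_handle (a point): middle of the lid's bow handle: round steel bar 10 mm thick, 72 mm straight along the case's y, clear by 25 mm of the lid's edge behind and below, so fingers fit before and behind it; it can turn between them. Lid shut: 184 mm in front (case -x) of the hinge axis, 28 mm above it; at 60 degrees: 68 mm in front, 173 mm above. Moves with the lid, radius 186 mm
- cutters: red-handled side cutters, 126x37x10 mm; not part of the job, to be left alone; origin at the centre of its underside
- driver: screwdriver, 170x25x24 mm; not part of the job, to be left alone; origin at the centre of its underside
- micrometer: micrometer, 64x124x17 mm; not part of the job, to be left alone; origin at the centre of its underside
- tape: roll of masking tape lying flat, 90 mm across, 22 mm high; not part of the job, to be left alone; origin at the centre of its underside
- carton: small carton, 51x66x45 mm, at the back of the table; not part of the job, to be left alone; origin at the centre of its underside

How it is judged:
By the outcome, as a careful person would: the job done as asked, in the order asked, and still so for the second after the job is handed in, while the arm keeps its last pose, push and grip.
It also fails if it takes over 64 s, if anything falls off the work surface, if the arm or the gripper's body presses on something with over 40 N, if the wrist force passes 120 N, or if a joint passes its speed limit or range.

## Robot

A 6-joint arm with a two-finger parallel gripper is mounted at the origin on a cart in front of the work surface, level with it; the furniture and walls round the work are solid. World frame = base frame: x ahead of the robot, y to its left, z up, the work surface at z = 0. Lengths are in m, angles in rad, forces in N, time in s.
With the tool pointing down it reaches from about 0.375 to 0.925 m from the base axis. Payload 5.7 kg.
Tool frame: the origin (TCP) lies midway between the tips of the shut fingers; the grasp point (between the pads) lies 19 mm behind it; z points along the fingers, y is the line along which they close (so a half turn about z gives the same grasp; the last joint's range is limited). The gripper opens to 88 mm and grips with 3 to 60 N. Pads are 20 mm wide; open, the fingers measure 115 mm over their backs; the gripper's body (75 mm by 178 mm) begins 61 mm behind the grasp point.
Start: joints at [1.058, 0.359, 1.51, -0, 1.272, -0.115], TCP at [0.232, 0.553, 0.223] pointing down, gripper open.
Joint ranges: [-2.97, 2.97], [-1.01, 2.36], [0.21, 2.38], [-0.96, 4.11], [0.2, 2.71], [-2.98, 2.98]. Speed limits (rad/s): [2.39, 2.39, 3.14, 3.14, 3.14, 3.14].

## Interface

Orientations are given as a unit quaternion [x, y, z, w].
In Python, from bench import r gives the robot as it stands. The module is installed in compiled form; this text tells all that it offers.
- The arm moves only by the shell command python3 -m crank 'ROWS' [FORCE]. ROWS is JSON, a list of rows, each a list of 7 numbers: the turn, a rotation vector about the tool's x, y, z in units of 6 degrees (1.0 is 6 degrees), then the shift along the tool's x, y, z in units of 30 mm (1.0 is 30 mm), then the opening, from 0 (shut) to 1 (fully open). A call has 1 to 8 rows; each row shifts and turns the commanded pose from where the row before left it, along the tool's axes as they then stand; what a row does not reach is not made up. A row lasts 1/12 s, in which the tool goes at most 41.7 mm and 7.16 degrees, less where a joint would pass 70% of its speed; a pose out of reach is approached as far as the arm can. A call is refused whole if a number of a shift passes 1 or a number of a turn 1, either way. A call with a gripper value outside its range is refused whole. The fingers move at their own pace and stop on an object; FORCE is the grip in N (left out, the last holds). Time passes only in rows, so rows that do not move let the fingers close. It gives the time, the measured TCP pose, the force, the opening and the grip force at its end, in the units of the state.
- r.read_state(): the state, without advancing time (a new reading comes with each control period).
- r.snapshot(name): name is "side" or "top" or "wrist"; returns the picture (420x560x3 uint8, red, green, blue); there is no depth.
- r.camera_params(name): a dict with "camera_matrix" (3x3 intrinsics, pixels), "view" (4x4, takes a point from world to camera coordinates); the wrist camera has in their place "mount" (4x4, takes a point from camera to tool coordinates, whose origin is the TCP and whose axes are the flange's). Camera axes: x right, y down, z forward; pixel columns grow to the right and rows downward; lengths in m; the calibration is good to about 2 mm. A picture is of the moment at which its call begins: read the wrist's pose just before it. camera_params takes no time and is no camera call.
- r.hand_in(): hands the job in; it is judged then, once.
The state is a dict: "time": time; "q": joint angles; "dq": joint speeds; "joint_efforts": joint torques, N m; "tool_pos": TCP position; "tool_rot": TCP orientation; "wrist_force": force on the tool from outside, world axes, zero at the start; "wrist_torque": the same for the moment, N m; "width": opening from 0.0 (shut) to 1.0 (fully open); "grip_force": force on a finger pad.
Only numpy, scipy, OpenCV 4.12 (cv2) and the standard library are available. Lean on these libraries where they do the work, as an engineer would, in place of code of your own. Each camera call takes 0.05 s, during which the arm holds its last target. There are 200 camera calls.

## Working session

There is one attempt and no reset: what is moved stays moved. The work goes in short steps, Python scripts to look and compute and a shell command to move; the robot and the scene stay as the last step left them, time stands still between calls to the robot, and variables do not carry over. Pictures are saved under pics/ and viewed, at most 10 in all, crops included, and the job is handed in when it is done.

```bash
mkdir -p pics
cat > h.py <<'E'
import numpy as np, cv2
from bench import r
from scipy.spatial.transform import Rotation as R
def cam(n,s=None):
    p=r.camera_params(n); K=np.array(p["camera_matrix"])
    if n=="wrist":
        s=s or r.read_state(); T=np.eye(4);T[:3,:3]=R.from_quat(s["tool_rot"]).as_matrix();T[:3,3]=s["tool_pos"]
        V=np.linalg.inv(T@np.array(p["mount"]))
    else: V=np.array(p["view"])
    return K,V
def ray(c,uv):
    K,V=c; C=np.linalg.inv(V); d=C[:3,:3]@np.linalg.inv(K)@np.array([uv[0],uv[1],1.]); return C[:3,3],d/np.linalg.norm(d)
def onz(c,uv,z):
    o,d=ray(c,uv); return o+d*(z-o[2])/d[2]
def proj(c,p):
    K,V=c; q=K@(V[:3,:3]@np.array(p,float)+V[:3,3]); return q[:2]/q[2]
def snap(n,f):
    im=r.snapshot(n); cv2.imwrite(f,im[:,:,::-1]); return im
E
python3 - <<'E'
from h import *
s=r.read_state();print({k:np.round(v,3) for k,v in s.items()})
for n in("top","side"):
    snap(n,f"pics/{n}0.png");c=cam(n);print(n,c[0].round(1).tolist(),np.linalg.inv(c[1]).round(3).tolist())
print(np.array(r.camera_params("wrist")["mount"]).round(3).tolist(), R.from_quat(s["tool_rot"]).as_matrix().round(3).tolist())
E
```

```text
{'time': np.float64(0.0), 'q': array([ 1.058,  0.359,  1.511,  0.   ,  1.272, -0.115]), 'dq': array([ 0.001,  0.001,  0.001,  0.001,  0.002, -0.001]), 'joint_efforts': array([-2.0000e-03, -5.1537e+01, -2.7073e+01,  6.7000e-02,  3.5000e-02,
       -0.0000e+00]), 'tool_pos': array([0.232, 0.553, 0.222]), 'tool_rot': array([ 0.198,  0.98 , -0.001, -0.   ]), 'wrist_force': array([-1.015, -0.007,  0.189]), 'wrist_torque': array([-0.062,  0.042, -0.053]), 'grip_force': np.float64(0.0), 'width': np.float64(1.001)}
top [[443.1, 0.0, 279.1], [0.0, 443.1, 214.6], [0.0, 0.0, 1.0]] [[-0.006, -0.981, 0.196, 0.408], [-1.0, 0.003, -0.018, 0.006], [0.017, -0.196, -0.98, 1.031], [0.0, 0.0, 0.0, 1.0]]
side [[452.3, 0.0, 273.9], [0.0, 452.3, 214.8], [0.0, 0.0, 1.0]] [[-1.0, 0.026, -0.001, 0.613], [0.021, 0.784, -0.62, 0.602], [-0.015, -0.62, -0.785, 0.884], [0.0, 0.0, 0.0, 1.0]]
[[0.002, -0.962, -0.274, 0.076], [1.0, 0.002, -0.0, 0.0], [0.001, -0.274, 0.962, -0.163], [0.0, 0.0, 0.0, 1.0]] [[-0.922, 0.387, -0.001], [0.387, 0.922, -0.002], [0.0, -0.002, -1.0]]
```

View pics/top0.png

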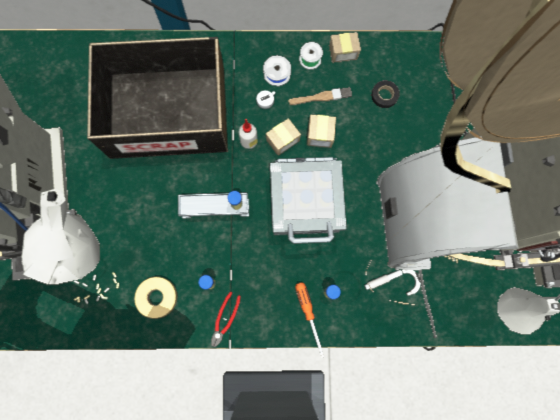

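View pics/side0.png

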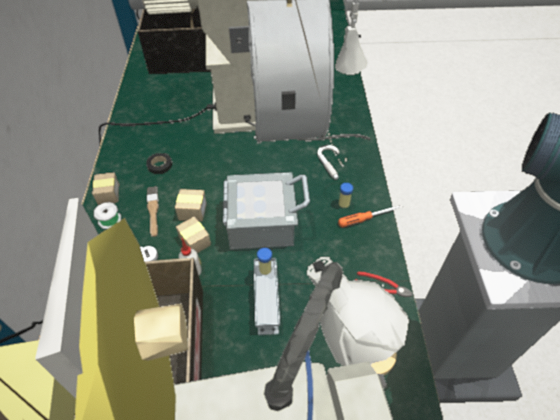

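The top view shows: shelf at (213,205) with vial_3 at (235,198), the case at (308,195) with its handle at (311,239), and loose vials at (206,283) and (333,292). The cutters and driver lie close to them. Side view: vial_3 at (264,255), one loose vial at (346,188), and the handle at (305,190).

Run:
```python
from h import *
ims={n:cv2.imread(f"pics/{n}0.png") for n in("top","side")}
for n,im in ims.items():
    hsv=cv2.cvtColor(im,cv2.COLOR_BGR2HSV)
    m=cv2.inRange(hsv,(105,150,70),(125,255,255))
    k,_,st,ce=cv2.connectedComponentsWithStats(m)
    for i in range(1,k):
        if st[i,4]>40: print(n,st[i],ce[i].round(1),onz(cam(n),ce[i],.063).round(4),onz(cam(n),ce[i],.103).round(4))
s=r.read_state()
print("tcp px",[proj(cam(n),s["tool_pos"]).round() for n in ims])
a=ims["top"][150:310,165:375]; cv2.imwrite("pics/c1.png",cv2.resize(a,None,fx=3.7,fy=3.7,interpolation=cv2.INTER_CUBIC))
a=ims["side"][160:345,200:350]; cv2.imwrite("pics/c2.png",cv2.resize(a,None,fx=3.2,fy=3.2,interpolation=cv2.INTER_CUBIC))
```

```text
top [228 191  13  14 146] [234.2 197.4] [0.6413 0.088  0.063 ] [0.6317 0.0846 0.103 ]
top [199 275  14  14 157] [205.4 281.5] [0.455  0.1476 0.063 ] [0.453  0.1417 0.103 ]
top [326 285  14  14 157] [332.9 291.4] [ 0.4323 -0.1274  0.063 ] [ 0.4313 -0.1219  0.103 ]
side [341 183  12  11 104] [346.3 187.7] [ 0.435  -0.1248  0.063 ] [ 0.4437 -0.0893  0.103 ]
side [257 248  15  14 151] [264.  254.1] [0.6356 0.061  0.063 ] [0.6345 0.0874 0.103 ]
tcp px [array([-52., 412.]), array([594., 512.])]
```

View pics/c1.png

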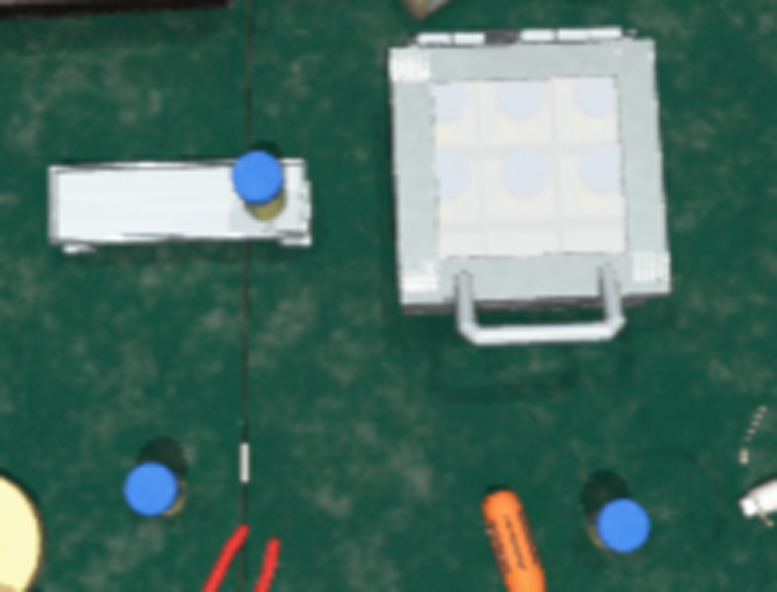

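View pics/c2.png

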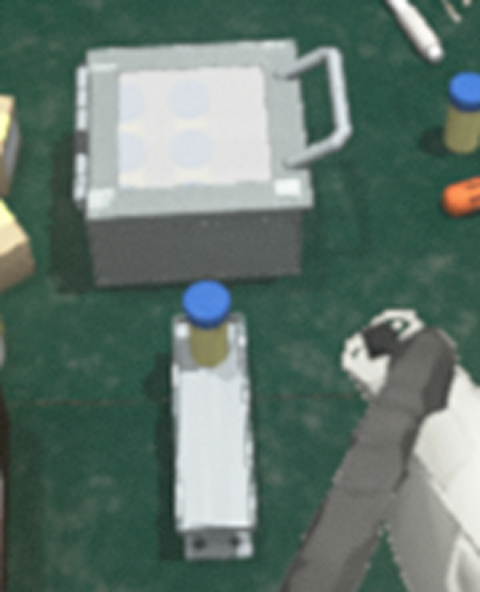

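c1: shelf rim corners are about (50,167), (303,160), (308,240), (55,243). The handle bar runs from (475,338) to (612,330), with its centre at (545,334). The hinge line is at y≈38. c2: the shelf axis is nearly vertical, and vial_3's cap is at (207,302). Next I work out world values and the lamp clearance.

Run:
```python
from h import *
t=cam("top");sd=cam("side")
f=lambda u,v:(165+u/3.7-.36,150+v/3.7-.36)
g=lambda u,v:(200+u/3.2-.34,160+v/3.2-.34)
for n,p in dict(TL=(50,167),TR=(303,160),BR=(308,240),BL=(55,243)).items(): print(n,onz(t,f(*p),.048).round(4))
for p in[(173,318),(243,316),(255,526),(176,527)]: print("side shelf",onz(sd,g(*p),.048).round(4))
for p in[(475,338),(545,334),(612,330)]: print("bar",onz(t,f(*p),.117).round(4))
for p in[(335,55),(348,130)]: print("bar side",onz(sd,g(*p),.117).round(4))
for p in[(390,47),(655,38),(668,292),(402,303)]: print("lid top",onz(t,f(*p),.092).round(4))
for p in[(88,50),(297,42),(310,205),(88,215)]: print("lid side",onz(sd,g(*p),.092).round(4))
for z in(.2,.25,.3,.35,.4): print(z,"lamp top view",onz(t,(60,283),z).round(3),onz(t,(99,250),z).round(3),"side",onz(sd,(407,330),z).round(3),onz(sd,(330,265),z).round(3))
```

```text
TL [0.6513 0.2167 0.048 ]
TR [0.6554 0.0614 0.048 ]
BR [0.605  0.0579 0.048 ]
BL [0.6036 0.2118 0.048 ]
side shelf [0.6587 0.0634 0.048 ]
side shelf [0.6108 0.0632 0.048 ]
side shelf [0.6069 0.2172 0.048 ]
side shelf [0.6558 0.2165 0.048 ]
bar [ 0.5348 -0.0399  0.117 ]
bar [ 0.5369 -0.0794  0.117 ]
bar [ 0.539  -0.1173  0.117 ]
bar side [ 0.5394 -0.1135  0.117 ]
bar side [ 0.5348 -0.0425  0.117 ]
lid top [0.7138 0.0075 0.092 ]
lid top [ 0.7193 -0.1516  0.092 ]
lid top [ 0.5647 -0.154   0.092 ]
lid top [0.5588 0.0009 0.092 ]
lid side [ 0.7218 -0.1484  0.092 ]
lid side [ 0.5646 -0.1512  0.092 ]
lid side [0.5629 0.0028 0.092 ]
lid side [0.7151 0.0065 0.092 ]
0.2 lamp top view [0.447 0.394 0.2  ] [0.508 0.327 0.2  ] side [0.405 0.303 0.2  ] [0.515 0.178 0.2  ]
0.25 lamp top view [0.445 0.371 0.25 ] [0.502 0.308 0.25 ] side [0.42  0.325 0.25 ] [0.523 0.209 0.25 ]
0.3 lamp top view [0.442 0.348 0.3  ] [0.496 0.289 0.3  ] side [0.435 0.347 0.3  ] [0.53 0.24 0.3 ]
0.35 lamp top view [0.44  0.324 0.35 ] [0.49  0.269 0.35 ] side [0.45  0.369 0.35 ] [0.537 0.271 0.35 ]
0.4 lamp top view [0.438 0.301 0.4  ] [0.484 0.25  0.4  ] side [0.466 0.391 0.4  ] [0.544 0.302 0.4  ]
```

```bash
python3 -m crank '[[0,0,0,-0.6,-0.75,0,1],[0,0,0,-0.6,-0.75,0,1],[0,0,0,-0.6,-0.75,0,1],[0,0,0,-0.6,-0.75,0,1],[0,0,0,-0.6,-0.75,0,1],[0,0,0,-0.6,-0.75,0,1],[0,0,0,-0.6,-0.75,0,1],[0,0,0,-0.6,-0.75,0,1]]' 15
python3 -m crank '[[0,0,1,0,0,0,1],[0,0,1,0,0,0,1],[0,0,1,0,0,0,1],[0,0,1,0,0,0,1],[0,0,1,0,0,0,1],[0,0,1,0,0,0,1],[0,0,1,0,0,0,1],[0,0,1,0,0,0,1]]'
python3 -m crank '[[0,0,1,0,0,0,1],[0,0,1,0,0,0,1],[0,0,1,0,0,0,1],[0,0,0,0,0,0,1],[0,0,0,0,0,0,1]]'
cat > st.py <<'E'
from h import *
s=r.read_state();print(round(float(s["time"]),2),s["tool_pos"].round(4) if hasattr(s["tool_pos"],'round') else np.round(s["tool_pos"],4),R.from_quat(s["tool_rot"]).as_matrix().round(3).tolist(),np.round(s["q"],2),np.round(s["wrist_force"],1),s["width"],s["grip_force"])
E
python3 st.py
```

```text
time: 0.77
tool_pos: [0.2953, 0.3299, 0.2224]
tool_rot: [0.197, 0.98, -0.0, -0.0]
wrist_force: [0.6, 0.2, -0.4]
width: 0.999
grip_force: 0.0
time: 1.43
tool_pos: [0.2952, 0.3311, 0.2224]
tool_rot: [0.581, 0.814, -0.0, -0.0]
wrist_force: [-0.0, 0.1, -1.5]
width: 0.998
grip_force: 0.0
time: 1.85
tool_pos: [0.2952, 0.3312, 0.2224]
tool_rot: [0.698, 0.716, -0.0, -0.0]
wrist_force: [0.3, -0.7, -0.8]
width: 1.0
grip_force: 0.0
1.85 [0.2952 0.3312 0.2224] [[-0.024, 1.0, -0.0], [1.0, 0.024, -0.0], [-0.0, -0.0, -1.0]] [ 0.69  0.13  1.83 -0.    1.18  0.66] [ 0.3 -0.7 -0.8] 1.0003398904264056 0.0
```

```bash
python3 -m crank '[[0,0,0,-0.78,0.65,0,1],[0,0,0,-0.78,0.65,0,1],[0,0,0,-0.78,0.65,0,1],[0,0,0,-0.78,0.65,0,1],[0,0,0,-0.78,0.65,0,1],[0,0,0,-0.78,0.65,0,1],[0,0,0,-0.78,0.65,0,1],[0,0,0,-0.78,0.65,0,1]]'
python3 -m crank '[[0,0,0,0,0,0,1],[0,0,0,0,0,0,1],[0,0,0,0,0,0,1]]' >/dev/null
cat > wr.py <<'E'
import sys
from h import *
s=r.read_state();c=cam("wrist",s);im=snap("wrist",f"pics/{sys.argv[1]}.png")
print(round(float(s["time"]),2),np.round(s["tool_pos"],4),np.round(s["wrist_force"],1),s["width"])
z=float(sys.argv[2])
m=cv2.inRange(cv2.cvtColor(im,cv2.COLOR_RGB2HSV),(100,120,50),(125,255,255))
k,_,st,ce=cv2.connectedComponentsWithStats(m)
for i in range(1,k):
    if st[i,4]>150: print(st[i],ce[i].round(1),onz(c,ce[i],z).round(4), "from edges L/R/T/B",onz(c,(st[i,0],ce[i,1]),z).round(4)[:2],onz(c,(st[i,0]+st[i,2],ce[i,1]),z).round(4)[:2])
E
python3 wr.py w1 .064
```

```text
time: 2.52
tool_pos: [0.456, 0.1462, 0.2226]
tool_rot: [0.698, 0.716, -0.0, -0.0]
wrist_force: [1.1, 0.1, -0.3]
width: 1.001
grip_force: 0.0
2.77 [0.4547 0.1477 0.2223] [-0.5  0.3 -0.8] 1.0022604091484224
[ 263  176   36   36 1001] [280.2 193.5] [0.4548 0.1493 0.064 ] from edges L/R/T/B [0.4399 0.1489] [0.4711 0.1497]
[ 471  263   44   37 1273] [492.7 282. ] [0.6541 0.0699 0.064 ] from edges L/R/T/B [0.634  0.0694] [0.6748 0.0704]
```

View pics/w1.png

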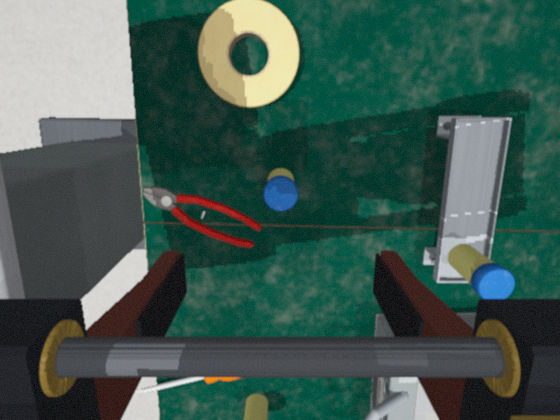

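The wrist view has vial A's cap at (281,193), nearly dead centre under the tool. The cutters' nearest tips are about 50 mm away and clear of the fingers. I'll go down and grip.

```bash
python3 -m crank '[[0,0,0,0,0,0.9,1],[0,0,0,0,0,0.9,1],[0,0,0,0,0,0.9,1],[0,0,0,0,0,0.9,1],[0,0,0,0,0,0.9,1],[0,0,0,0,0,0.9,1],[0,0,0,0,0,0.7,1],[0,0,0,0,0,0.5,1]]'>/dev/null
python3 -m crank '[[0,0,0,0,0,0,0.5],[0,0,0,0,0,0,0.5],[0,0,0,0,0,0,0.4],[0,0,0,0,0,0,0.3],[0,0,0,0,0,0,0.2],[0,0,0,0,0,0,0.2],[0,0,0,0,0,0,0.2],[0,0,0,0,0,0,0.2]]' 15
python3 -m crank '[[0,0,0,0,0,0,0.2],[0,0,0,0,0,0,0.2],[0,0,0,0,0,-0.3,0.2],[0,0,0,0,0,-0.7,0.2],[0,0,0,0,0,-0.8,0.2],[0,0,0,0,0,-0.8,0.2],[0,0,0,0,0,-0.6,0.2],[0,0,0,0,0,0,0.2]]' 15
```

```text
time: 4.15
tool_pos: [0.4556, 0.1475, 0.0251]
tool_rot: [0.7, 0.714, 0.0, 0.0]
wrist_force: [-0.3, 0.3, -0.4]
width: 0.432
grip_force: 0.0
time: 4.82
tool_pos: [0.4578, 0.148, 0.1244]
tool_rot: [0.7, 0.715, 0.003, 0.002]
wrist_force: [0.3, -0.9, -0.7]
width: 0.336
grip_force: 15.0
```

```bash
python3 -m crank '[[0,0,0,0.1,0.4,-0.1,0.2],[0,0,0,0.1,0.8,-0.2,0.2],[0,0,0,0.15,0.9,0,0.2],[0,0,0,0.2,1,0,0.2],[0,0,0,0.15,0.9,0,0.2],[0,0,0,0.15,0.8,0,0.2],[0,0,0,0.1,0.6,0,0.2],[0,0,0,0.05,0.4,0,0.2]]' >/dev/null
python3 -m crank '[[0,0,0,0,0,0,0.2],[0,0,0,0,0,0,0.2],[0,0,0,0,0,0,0.2],[0,0,0,0,0,0,0.2]]'
python3 st.py; python3 wr.py w2 .104
```

```text
time: 5.82
tool_pos: [0.6271, 0.181, 0.1292]
tool_rot: [0.7, 0.715, -0.001, -0.001]
wrist_force: [-0.7, -0.2, -0.3]
width: 0.331
grip_force: 15.0
5.82 [0.6271 0.181  0.1292] [[-0.021, 1.0, -0.002], [1.0, 0.021, -0.0], [-0.0, -0.002, -1.0]] [ 0.18  0.52  1.49 -0.    1.13  0.15] [-0.7 -0.2 -0.3] 0.3314295702128642 15.000012795062503
5.82 [0.6271 0.181  0.1292] [-0.7 -0.2 -0.3] 0.3314295702128642
[ 239  266   82   71 4951] [279.3 303.8] [0.6274 0.1506 0.104 ] from edges L/R/T/B [0.6051 0.1501] [0.6505 0.1512]
[ 260  377   51   43 1565] [284.1 396.4] [0.6317 0.0888 0.104 ] from edges L/R/T/B [0.6173 0.0884] [0.6478 0.0892]
```

View pics/w2.png

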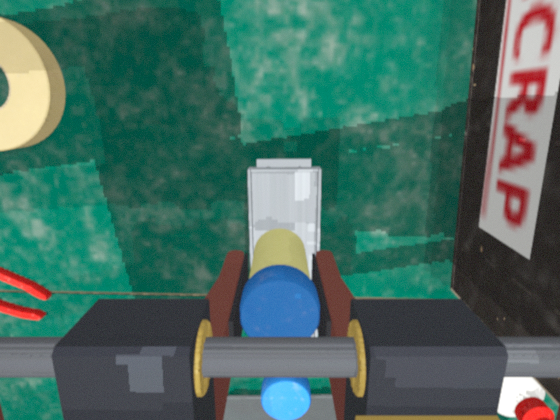

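The held vial is upright in the fingers, cap at (280,303). Ahead of it the shelf's left end has corners at (249,168) and (321,168), and vial_3's cap is at (285,397).

Run:
```python
from h import *
c=cam("wrist")
for p in[(249,168),(321,168),(248,250),(321,250)]: print(onz(c,p,.048).round(4))
print(onz(c,(280,232),.104).round(4))
for y in(.084,.086,.088,.090): print(y,proj(c,(.632,y+.015,.104)).round(1),proj(c,(.632,y,.104)).round(1))
```

```text
[0.6064 0.2167 0.048 ]
[0.6531 0.2178 0.048 ]
[0.6058 0.1598 0.048 ]
[0.6561 0.161  0.048 ]
[0.6271 0.1925 0.104 ]
0.084 [284.6 381.9] [283.9 402.8]
0.086 [284.7 379.1] [284.  400.1]
0.088 [284.8 376.2] [284.1 397.3]
0.09 [284.9 373.4] [284.2 394.5]
```

```bash
python3 -m crank '[[0,0,0,0.05,0.11,0.2,0.2],[0,0,0,0,0,0.5,0.2],[0,0,0,0,0,0.5,0.2],[0,0,0,0,0,0.4,0.2],[0,0,0,0,0,0.25,0.2],[0,0,0,0,0,0.15,0.2],[0,0,0,0,0,0,0.2],[0,0,0,0,0,0,0.2]]'
```

```text
time: 6.53
tool_pos: [0.6321, 0.1828, 0.0697]
tool_rot: [0.7, 0.715, -0.0, 0.0]
wrist_force: [-0.4, -0.1, 0.1]
width: 0.332
grip_force: 15.0
```

```bash
python3 -m crank '[[0,0,0,0,-0.05,0.05,0.2],[0,0,0,0,0,0.05,0.2],[0,0,0,0,0,0.04,0.2],[0,0,0,0,0,0,0.2],[0,0,0,0,0,0,0.2],[0,0,0,0,0,0,0.2]]'
```

```text
time: 7.03
tool_pos: [0.6306, 0.1827, 0.0656]
tool_rot: [0.7, 0.715, 0.0, 0.0]
wrist_force: [1.1, 1.0, -0.6]
width: 0.336
grip_force: 15.0
```

```bash
python3 -m crank '[[0,0,0,0,0,0,0.36],[0,0,0,0,0,0,0.4],[0,0,0,0,0,0,0.5],[0,0,0,0,0,0,0.6],[0,0,0,0,0,0,0.6],[0,0,0,0,0,0,0.65],[0,0,0,0,0,-0.3,0.65],[0,0,0,0,0,-0.6,0.65]]'
python3 -m crank '[[0,0,0,0,0,-0.8,1],[0,0,0,0,0,-0.9,1],[0,0,0,0,0,-0.9,1],[0,0,0,0,0,-0.9,1],[0,0,0,0,0,-0.9,1],[0,0,0,-0.3,-0.2,0,1],[0,0,0,-0.8,-0.5,0,1],[0,0,0,-0.9,-0.6,0,1]]' >/dev/null
python3 -m crank '[[0,0,0,-0.9,-0.6,0,1],[0,0,0,-0.9,-0.6,0,1],[0,0,0,-0.9,-0.6,0,1],[0,0,0,-0.9,-0.6,0,1],[0,0,0,-0.9,-0.6,0,1],[0,0,0,-0.9,-0.6,0,1],[0,0,0,-0.9,-0.6,0,1],[0,0,0,-0.9,-0.6,0,1]]'>/dev/null
python3 -m crank '[[0,0,0,-0.7,-0.5,0,1],[0,0,0,-0.3,-0.2,0,1],[0,0,0,0,0,0,1],[0,0,0,0,0,0,1],[0,0,0,0,0,0,1]]'
python3 st.py; python3 wr.py w3 .064
```

```text
time: 7.7
tool_pos: [0.6286, 0.1823, 0.091]
tool_rot: [0.7, 0.714, -0.002, -0.001]
wrist_force: [0.2, -0.1, 0.3]
width: 0.651
grip_force: 0.0
time: 9.45
tool_pos: [0.4336, -0.1268, 0.2246]
tool_rot: [0.7, 0.715, 0.0, 0.0]
wrist_force: [-0.4, 0.2, -0.8]
width: 1.001
grip_force: 0.0
9.45 [ 0.4336 -0.1268  0.2246] [[-0.021, 1.0, 0.001], [1.0, 0.021, 0.0], [0.0, 0.001, -1.0]] [-0.44  0.14  1.81  0.    1.19 -0.46] [-0.4  0.2 -0.8] 1.000634989653844 0.0
9.45 [ 0.4336 -0.1268  0.2246] [-0.4  0.2 -0.8] 1.000634989653844
[261 177  35  36 968] [277.7 194.5] [ 0.4319 -0.1266  0.064 ] from edges L/R/T/B [ 0.4173 -0.1269] [ 0.4479 -0.1262]
```

View pics/w3.png

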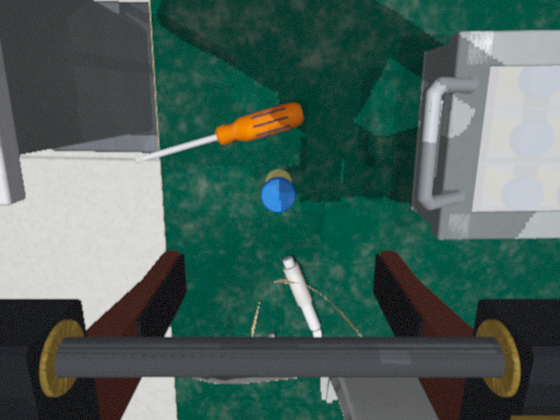

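Vial B's cap is at (278,194), centred under the tool. The driver, and what I take to be the micrometer at (290,265), are clear of the fingers.

```bash
python3 -m crank '[[0,0,0,0,-0.03,0.9,1],[0,0,0,0,0,0.9,1],[0,0,0,0,0,0.9,1],[0,0,0,0,0,0.9,1],[0,0,0,0,0,0.9,1],[0,0,0,0,0,0.9,1],[0,0,0,0,0,0.75,1],[0,0,0,0,0,0.5,1]]'>/dev/null
python3 -m crank '[[0,0,0,0,0,0,0.5],[0,0,0,0,0,0,0.5],[0,0,0,0,0,0,0.4],[0,0,0,0,0,0,0.3],[0,0,0,0,0,0,0.2],[0,0,0,0,0,0,0.2],[0,0,0,0,0,0,0.2],[0,0,0,0,0,0,0.2]]' 15
python3 -m crank '[[0,0,0,0,0,0,0.2],[0,0,0,0,0,0,0.2],[0,0,0,0,0,-0.3,0.2],[0,0,0,0,0,-0.8,0.2],[0,0,0,0,0,-0.9,0.2],[0,0,0,0,0,-0.9,0.2],[0,0,0,0,0,-0.9,0.2],[0,0,0,0,0,-0.9,0.2]]' 15
python3 -m crank '[[0,0,0,0,0,-0.9,0.2],[0,0,0,0,0,-0.5,0.2],[0,0,0,0,0,0,0.2],[0,0,0,0,0,0,0.2]]'
```

```text
time: 10.83
tool_pos: [0.4323, -0.1277, 0.0254]
tool_rot: [0.7, 0.714, 0.0, 0.0]
wrist_force: [1.3, 0.1, 0.1]
width: 0.433
grip_force: 0.0
time: 11.5
tool_pos: [0.4315, -0.1273, 0.1678]
tool_rot: [0.7, 0.714, -0.0, -0.0]
wrist_force: [0.4, -0.6, -0.1]
width: 0.336
grip_force: 15.0
time: 11.83
tool_pos: [0.4323, -0.1277, 0.2088]
tool_rot: [0.7, 0.715, 0.0, 0.001]
wrist_force: [0.6, -0.3, -0.3]
width: 0.34
grip_force: 15.0
```

```bash
python3 -m crank '[[0,0,0,0.3,0.24,0,0.2],[0,0,0,0.6,0.47,0,0.2],[0,0,0,0.8,0.63,0,0.2],[0,0,0,0.8,0.63,0,0.2],[0,0,0,0.8,0.63,0,0.2],[0,0,0,0.8,0.63,0,0.2],[0,0,0,0.8,0.63,0,0.2],[0,0,0,0.8,0.63,0,0.2]]'>/dev/null
python3 -m crank '[[0,0,0,0.8,0.63,0,0.2],[0,0,0,0.8,0.63,0,0.2],[0,0,0,0.7,0.55,0,0.2],[0,0,0,0.4,0.32,0,0.2],[0,0,0,0.2,0.16,0,0.2],[0,0,0,0,0,0,0.2],[0,0,0,0,0,0,0.2],[0,0,0,0,0,0,0.2]]'
python3 wr.py w4 .104
python3 - <<'E'
from h import *
im=snap("top","pics/top1.png");c=cam("top")
m=cv2.inRange(cv2.cvtColor(im,cv2.COLOR_RGB2HSV),(105,150,70),(125,255,255))
k,_,st,ce=cv2.connectedComponentsWithStats(m)
for i in range(1,k):
    if st[i,4]>20: print(st[i],onz(c,ce[i],.103).round(4))
E
```

```text
time: 13.17
tool_pos: [0.6288, 0.1337, 0.2071]
tool_rot: [0.7, 0.714, -0.001, -0.001]
wrist_force: [0.7, -0.4, 0.3]
width: 0.34
grip_force: 15.0
13.17 [0.6288 0.1337 0.2071] [ 0.7 -0.4  0.3] 0.3400164998262996
[ 263  121   42   43 1417] [283.5 142.3] [0.6299 0.1843 0.104 ] from edges L/R/T/B [0.6157 0.184 ] [0.6448 0.1846]
[ 239  267   82   70 4834] [279.4 304.8] [0.6299 0.0585 0.104 ] from edges L/R/T/B [0.5982 0.0577] [0.6625 0.0593]
[228 191  13  14 144] [0.6318 0.0847 0.103 ]
```

View pics/w4.png

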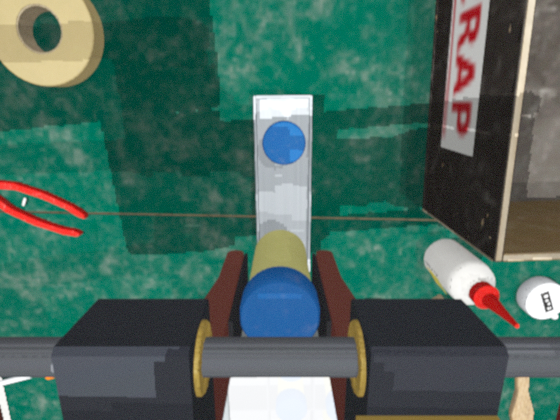

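Vial A stands on the shelf, cap at (284,142). Now I'll set vial B down in the middle slot.

```bash
python3 -m crank '[[0,0,0,0.04,0.08,0.4,0.2],[0,0,0,0,0,0.7,0.2],[0,0,0,0,0,0.8,0.2],[0,0,0,0,0,0.8,0.2],[0,0,0,0,0,0.7,0.2],[0,0,0,0,0,0.5,0.2],[0,0,0,0,0,0.3,0.2],[0,0,0,0,0,0.2,0.2]]' >/dev/null
python3 -m crank '[[0,0,0,0,0,0.1,0.2],[0,0,0,0,0,0,0.2],[0,0,0,0,0,0,0.2],[0,0,0,0,0,0,0.2],[0,0,0,0,0,0,0.2]]'
```

```text
time: 14.35
tool_pos: [0.633, 0.1361, 0.0739]
tool_rot: [0.7, 0.715, 0.001, 0.001]
wrist_force: [-0.9, 0.2, -0.1]
width: 0.341
grip_force: 15.0
```

```bash
python3 -m crank '[[0,0,0,-0.04,-0.06,0.1,0.2],[0,0,0,0,0,0.08,0.2],[0,0,0,0,0,0.05,0.2],[0,0,0,0,0,0.03,0.2],[0,0,0,0,0,0,0.2],[0,0,0,0,0,0,0.2],[0,0,0,0,0,0,0.2],[0,0,0,0,0,0,0.2]]'
```

```text
time: 15.02
tool_pos: [0.6304, 0.1347, 0.0652]
tool_rot: [0.7, 0.715, -0.0, -0.0]
wrist_force: [-0.7, 0.4, 2.7]
width: 0.335
grip_force: 15.0
```

```bash
python3 -m crank '[[0,0,0,0,0,0,0.36],[0,0,0,0,0,0,0.4],[0,0,0,0,0,0,0.5],[0,0,0,0,0,0,0.6],[0,0,0,0,0,0,0.6],[0,0,0,0,0,0,0.65],[0,0,0,0,0,-0.3,0.65],[0,0,0,0,0,-0.6,0.65]]'
python3 -m crank '[[0,0,0,0,0,-0.8,0.65],[0,0,0,0,0,-0.9,0.65],[0,0,0,0,0,-0.9,0.65],[0,0,0,0,0,-0.9,0.65],[0,0,0,0,0,-0.9,0.65],[0,0,0,-0.5,0,0,0.65],[0,0,0,-0.8,0,0,0.65],[0,0,0,-0.9,0,0,0.65]]' >/dev/null
python3 -m crank '[[0,0,0,-0.9,-0.4,0,0.65],[0,0,0,-0.9,-0.6,0,0.65],[0,0,0,-0.9,-0.6,0,0.65],[0,0,0,-0.8,-0.6,0,0.65],[0,0,0,-0.4,-0.3,0,0.65],[0,0,0,0,0,0,0.3],[0,0,0,0,0,0,0.3],[0,0,0,0,0,0,0.3]]'
python3 -m crank '[[0,0,0,0,0,0,0.3],[0,0,0,0,0,0,0.3]]' >/dev/null
python3 wr.py w5 .104
python3 - <<'E'
from h import *
for n in("top","side"):
    im=snap(n,f"pics/{n}2.png");c=cam(n)
    m=cv2.inRange(cv2.cvtColor(im,cv2.COLOR_RGB2HSV),(105,150,70),(125,255,255))
    k,_,st,ce=cv2.connectedComponentsWithStats(m)
    for i in range(1,k):
        if st[i,4]>20: print(n,st[i],onz(c,ce[i],.103).round(4))
E
```

```text
time: 15.68
tool_pos: [0.6287, 0.1345, 0.0907]
tool_rot: [0.7, 0.715, -0.002, -0.001]
wrist_force: [-0.2, -0.2, -0.0]
width: 0.65
grip_force: 0.0
time: 17.02
tool_pos: [0.5603, -0.0492, 0.2244]
tool_rot: [0.7, 0.715, 0.001, 0.0]
wrist_force: [1.0, 0.1, -0.6]
width: 0.464
grip_force: 0.0
17.18 [ 0.5602 -0.0489  0.2241] [-0.3 -0.5  0.8] 0.31952000855548196
[ 366    0   48   43 1694] [389.4  19.9] [0.6312 0.0839 0.104 ] from edges L/R/T/B [0.6154 0.0835] [0.6479 0.0843]
top [228 191  13  14 146] [0.6317 0.0846 0.103 ]
top [183 192  13  14 146] [0.6292 0.1818 0.103 ]
top [205 192  13  14 141] [0.6294 0.1336 0.103 ]
side [257 248  15  14 164] [0.6344 0.0878 0.103 ]
side [259 269  13  14 146] [0.6323 0.138  0.103 ]
side [259 291  14  14 158] [0.632  0.1865 0.103 ]
```

View pics/w5.png

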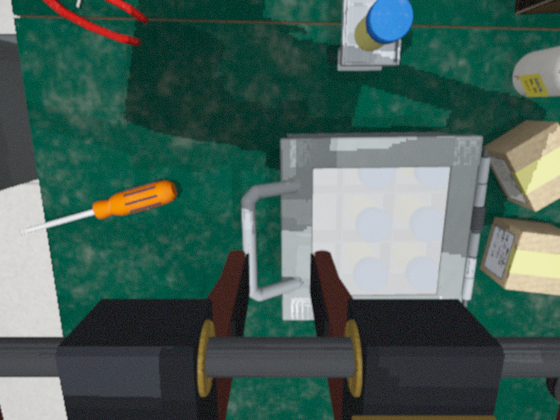

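The wrist view shows the closed lid with its bow bar running from (247,205) to (255,292), centre about (251,247). All three vials stand in a row at about 48–49 mm pitch.

```bash
python3 - <<'E'
from h import *
c=cam("wrist")
im=cv2.imread("pics/w5.png")
for v in(215,230,245,260,275):
    print(v,im[v,236:270].mean(1).round().astype(int).tolist())
for p in[(247,205),(251,247),(255,292)]: print(onz(c,p,.117).round(4))
for p in[(281,138),(284,318)]: print("lid front",onz(c,p,.092).round(4))
print(proj(c,r.read_state()["tool_pos"]))
E
python3 st.py
```

```text
215 [53, 46, 46, 48, 61, 120, 174, 185, 185, 208, 219, 217, 215, 210, 191, 175, 157, 128, 103, 86, 77, 72, 66, 71, 68, 74, 77, 77, 68, 61, 53, 57, 50, 57]
230 [53, 61, 48, 42, 50, 73, 129, 179, 195, 201, 205, 207, 208, 204, 199, 183, 150, 129, 116, 96, 73, 57, 48, 53, 47, 43, 43, 47, 46, 49, 55, 51, 66, 64]
245 [64, 58, 58, 62, 61, 67, 107, 157, 186, 196, 201, 202, 195, 202, 202, 193, 182, 168, 151, 121, 78, 60, 64, 74, 80, 78, 68, 62, 54, 59, 60, 51, 43, 49]
260 [41, 43, 43, 47, 38, 47, 47, 41, 42, 29, 30, 30, 83, 159, 199, 199, 190, 179, 159, 135, 95, 62, 46, 46, 59, 49, 56, 59, 58, 64, 63, 59, 56, 49]
275 [47, 47, 41, 37, 39, 34, 22, 20, 30, 30, 25, 24, 53, 137, 197, 200, 194, 183, 171, 150, 118, 82, 60, 59, 54, 61, 51, 54, 53, 53, 55, 60, 52, 60]
[ 0.5355 -0.045   0.117 ]
[ 0.5385 -0.0779  0.117 ]
[ 0.5418 -0.1157  0.117 ]
lid front [0.5594 0.0021 0.092 ]
lid front [ 0.566  -0.1535  0.092 ]
[280.00154503 273.00213871]
17.33 [ 0.5598 -0.0491  0.224 ] [[-0.022, 1.0, -0.0], [1.0, 0.022, 0.0], [0.0, -0.0, -1.0]] [-0.21  0.3   1.59 -0.    1.25 -0.23] [ 0.5  0.3 -0.4] 0.2957318845626067 0.0
```

```bash
python3 -m crank '[[0,0,0,-0.3,-0.25,0,0.25],[0,0,0,-0.4,-0.3,0,0.25],[0,0,0,-0.27,-0.24,0,0.25],[0,0,-0.2,0,0,0,0.25],[0,0,0,0,0,0.5,0.25],[0,0,0,0,0,0.7,0.25],[0,0,0,0,0,0.5,0.25],[0,0,0,0,0,0.3,0.25]]' 30 >/dev/null
python3 -m crank '[[0,0,0,0,0,0,0.25],[0,0,0,0,0,0,0.25],[0,0,0,0,0,0,0.25],[0,0,0,0,0,0,0.25]]'
```

```text
time: 18.33
tool_pos: [0.5373, -0.0796, 0.1652]
tool_rot: [0.692, 0.722, 0.0, 0.001]
wrist_force: [-1.0, 0.5, -0.1]
width: 0.252
grip_force: 0.0
```

```bash
python3 -m crank '[[0,0,0,0,-0.02,0.4,0.25],[0,0,0,0,0,0.4,0.25],[0,0,0,0,0,0.3,0.25],[0,0,0,0,0,0.2,0.25],[0,0,0,0,0,0,0.25],[0,0,0,0,0,0,0.25]]'
python3 -m crank '[[0,0,0,0,0,0.3,0.25],[0,0,0,0,0,0.3,0.25],[0,0,0,0,0,0.2,0.25],[0,0,0,0,0,0.1,0.25],[0,0,0,0,0,0,0.25],[0,0,0,0,0,0,0.25]]'
```

```text
time: 18.83
tool_pos: [0.5358, -0.0794, 0.1252]
tool_rot: [0.692, 0.722, -0.0, -0.0]
wrist_force: [0.7, -0.7, -0.3]
width: 0.249
grip_force: 0.0
time: 19.33
tool_pos: [0.5355, -0.0794, 0.0978]
tool_rot: [0.692, 0.722, -0.0, -0.0]
wrist_force: [0.7, -0.7, 0.7]
width: 0.246
grip_force: 0.0
```

```bash
python3 wr.py w6 .104; cp pics/w6.png pics/w6v.png; python3 st.py
```

```text
19.33 [ 0.5355 -0.0794  0.0978] [ 0.7 -0.7  0.7] 0.24585710874446323
19.38 [ 0.5358 -0.0795  0.0981] [[-0.042, 0.999, -0.0], [0.999, 0.042, -0.0], [-0.0, -0.0, -1.0]] [-0.27  0.42  1.77 -0.    0.95 -0.32] [0.3 0.4 0. ] 0.25255743948009174 0.0
```

View pics/w6.png

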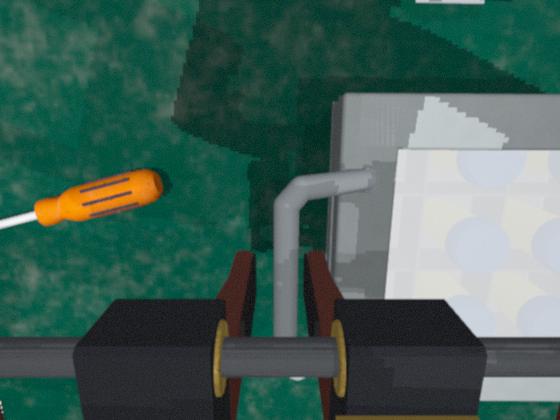

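The bar at (287,260) lies between the fingers, about 1.5 mm off centre. I'll shift slightly and close.

```bash
python3 -m crank '[[0,0,0,0,0.05,0,0.25],[0,0,0,0,0,0,0.15],[0,0,0,0,0,0,0.1],[0,0,0,0,0,0,0.05],[0,0,0,0,0,0,0.0],[0,0,0,0,0,0,0.0],[0,0,0,0,0,0,0.0],[0,0,0,0,0,0,0.0]]' 35
python3 st.py
```

```text
time: 20.05
tool_pos: [0.538, -0.0795, 0.0984]
tool_rot: [0.692, 0.722, 0.0, 0.001]
wrist_force: [2.6, 0.4, -0.4]
width: 0.107
grip_force: 35.0
20.05 [ 0.538  -0.0795  0.0984] [[-0.042, 0.999, 0.001], [0.999, 0.042, -0.0], [-0.0, 0.001, -1.0]] [-0.27  0.42  1.77  0.    0.95 -0.32] [ 2.6  0.4 -0.4] 0.10709643522372114 34.99822676181793
```

Run:
```python
import numpy as np
a=np.radians(8.65+np.arange(0,61,3)); R=186.1
print(np.c_[np.diff(-R*np.cos(a)),-np.diff(R*np.sin(a))].__truediv__(30).round(2).tolist())
```

```text
[[0.06, -0.32], [0.07, -0.32], [0.09, -0.31], [0.11, -0.31], [0.12, -0.3], [0.14, -0.29], [0.15, -0.29], [0.17, -0.28], [0.18, -0.27], [0.2, -0.26], [0.21, -0.25], [0.22, -0.24], [0.23, -0.22], [0.25, -0.21], [0.26, -0.2], [0.27, -0.19], [0.28, -0.17], [0.28, -0.16], [0.29, -0.14], [0.3, -0.13]]
```

```bash
python3 -m crank '[[0,0,0,0,0.06,-0.32,0],[0,0,0,0,0.07,-0.32,0],[0,0,0,0,0.09,-0.31,0],[0,0,0,0,0.11,-0.31,0],[0,0,0,0,0.12,-0.3,0],[0,0,0,0,0.14,-0.29,0],[0,0,0,0,0,0,0],[0,0,0,0,0,0,0]]' 35
python3 -m crank '[[0,0,0,0,0,0,0],[0,0,0,0,0,0,0]]'
```

```text
time: 20.72
tool_pos: [0.5548, -0.0788, 0.1538]
tool_rot: [0.692, 0.722, -0.0, 0.0]
wrist_force: [1.9, -1.4, -5.1]
width: 0.102
grip_force: 35.0
time: 20.88
tool_pos: [0.5544, -0.0789, 0.1531]
tool_rot: [0.692, 0.722, -0.0, -0.0]
wrist_force: [2.4, -2.5, -4.9]
width: 0.101
grip_force: 35.0
```

```bash
python3 -m crank '[[0,0,0,0,0.15,-0.29,0],[0,0,0,0,0.17,-0.28,0],[0,0,0,0,0.18,-0.27,0],[0,0,0,0,0.2,-0.26,0],[0,0,0,0,0.21,-0.25,0],[0,0,0,0,0.22,-0.24,0],[0,0,0,0,0.23,-0.22,0],[0,0,0,0,0,0,0]]' 35
python3 -m crank '[[0,0,0,0,0.25,-0.21,0],[0,0,0,0,0.26,-0.2,0],[0,0,0,0,0.27,-0.19,0],[0,0,0,0,0.28,-0.17,0],[0,0,0,0,0.28,-0.16,0],[0,0,0,0,0.29,-0.14,0],[0,0,0,0,0.3,-0.13,0],[0,0,0,0,0,0,0]]' 35
python3 -m crank '[[0,0,0,0,0,0,0],[0,0,0,0,0,0,0],[0,0,0,0,0,0,0],[0,0,0,0,0,0,0]]'
```

```text
time: 21.55
tool_pos: [0.595, -0.0773, 0.2097]
tool_rot: [0.692, 0.722, -0.001, -0.001]
wrist_force: [-6.9, -5.4, 2.6]
width: 0.102
grip_force: 35.0
time: 22.22
tool_pos: [0.6542, -0.0751, 0.2469]
tool_rot: [0.692, 0.722, -0.0, 0.001]
wrist_force: [-6.4, -4.3, 8.6]
width: 0.109
grip_force: 35.0
time: 22.55
tool_pos: [0.6527, -0.0752, 0.2463]
tool_rot: [0.692, 0.722, -0.001, 0.0]
wrist_force: [-6.0, -4.8, 9.1]
width: 0.099
grip_force: 35.0
```

```bash
python3 -m crank '[[0,0,0,0,0.03,-0.04,0],[0,0,0,0,0,0,0],[0,0,0,0,0,0,0],[0,0,0,0,0,0,0],[0,0,0,0,0,0,0],[0,0,0,0,0,0,0],[0,0,0,0,0,0,0],[0,0,0,0,0,0,0]]' 35
python3 - <<'E'
from h import *
for n in("top","side"):
    im=snap(n,f"pics/{n}3.png");c=cam(n)
    m=cv2.inRange(cv2.cvtColor(im,cv2.COLOR_RGB2HSV),(105,150,70),(125,255,255))
    k,_,st,ce=cv2.connectedComponentsWithStats(m)
    for i in range(1,k):
        if st[i,4]>20: print(n,st[i],onz(c,ce[i],.103).round(4))
# side view: lid edge pixels near its left side: expected lid corner positions for several angles
c=cam("side");a=.043;u=np.array([np.cos(a),np.sin(a)]);v=np.array([-np.sin(a),np.cos(a)])
H=np.array([.538,-.0795])+.184*u
a0=cv2.imread("pics/side2.png");b0=cv2.imread("pics/side3.png")
for th in(56,58,60,62,64):
    t=np.radians(th); out=[]
    for s in(.156,.08):
        p=H-u*s*np.cos(t)+v*.078; out.append(proj(c,(p[0],p[1],.089+s*np.sin(t))).round(1))
    print(th,*out)
g=cv2.cvtColor(b0,cv2.COLOR_BGR2GRAY)
p=proj(c,(*(H-u*.04+v*.078),.16));print(p)
for row in range(int(p[1])-30,int(p[1])+45,8): print(row,g[row,190:310:3].tolist())
E
```

```text
time: 23.22
tool_pos: [0.6535, -0.0752, 0.2467]
tool_rot: [0.692, 0.722, -0.001, -0.0]
wrist_force: [-5.0, -4.9, 4.0]
width: 0.104
grip_force: 35.0
top [228 191  13  14 146] [0.6317 0.0846 0.103 ]
top [280 191  12   7  60] [ 0.6389 -0.0253  0.103 ]
top [183 192  13  14 145] [0.6291 0.1818 0.103 ]
top [205 192  13  14 143] [0.6296 0.1335 0.103 ]
side [259 188   6   8  24] [ 0.6376 -0.0831  0.103 ]
side [254 201  12  11  79] [ 0.6438 -0.0432  0.103 ]
side [256 218  10   7  52] [0.6417 0.0012 0.103 ]
side [257 248  15  14 172] [0.6344 0.0875 0.103 ]
side [259 269  13  14 147] [0.6323 0.1379 0.103 ]
side [259 291  14  14 158] [0.632  0.1865 0.103 ]
56 [263.5 185.9] [244.1 207.3]
58 [261.1 185. ] [242.9 206.9]
60 [258.7 184.2] [241.7 206.6]
62 [256.2 183.4] [240.5 206.2]
64 [253.7 182.7] [239.3 205.9]
[241.67382101 206.03304292]
176 [67, 67, 74, 79, 73, 74, 68, 70, 72, 68, 72, 65, 102, 131, 143, 141, 141, 142, 144, 146, 145, 91, 110, 100, 94, 150, 146, 116, 111, 102, 110, 129, 132, 135, 70, 65, 61, 65, 77, 79]
184 [71, 66, 65, 67, 67, 67, 68, 68, 69, 66, 66, 99, 150, 144, 148, 147, 148, 1
[... 808 characters left out ...]
, 67, 68, 78, 70]
224 [140, 159, 190, 192, 70, 54, 54, 58, 56, 56, 60, 66, 110, 86, 83, 69, 60, 63, 62, 73, 73, 67, 59, 68, 68, 67, 77, 81, 75, 76, 83, 83, 95, 101, 87, 59, 62, 65, 67, 73]
232 [236, 238, 218, 203, 216, 223, 74, 52, 51, 54, 54, 53, 61, 83, 85, 84, 84, 85, 83, 87, 83, 86, 82, 84, 88, 85, 84, 85, 86, 85, 85, 86, 86, 87, 81, 62, 60, 61, 61, 61]
240 [151, 153, 189, 149, 123, 116, 112, 60, 62, 51, 53, 55, 51, 75, 86, 84, 84, 83, 85, 84, 86, 82, 85, 82, 84, 84, 85, 86, 86, 87, 85, 87, 86, 86, 78, 39, 41, 41, 39, 42]
248 [121, 112, 96, 96, 95, 80, 61, 68, 79, 61, 59, 54, 52, 66, 90, 78, 76, 68, 71, 65, 66, 56, 54, 58, 101, 109, 76, 45, 48, 38, 44, 39, 44, 43, 44, 46, 46, 46, 46, 46]
```

```bash
python3 st.py; python3 -c "
from bench import r
print(r.hand_in())"
```

```text
23.32 [ 0.6535 -0.0751  0.2467] [[-0.042, 0.999, -0.002], [0.999, 0.042, -0.002], [-0.001, -0.002, -1.0]] [-0.22  0.42  1.34 -0.    1.37 -0.26] [-4.6 -5.5  3.8] 0.10172735027240239 35.00335156917572
the job is handed in; nothing more can be done
None
```

I handed the job in at 23.3 s with the three vials upright in a straight row on the shelf, gaps measured at about 18–20 mm, and the gripper holding the lid steady at about 60 degrees (59.8 worked out from the handle's travel); hand-in gave no verdict.

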